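Stand the safe door square

TASK

The shop safe's heavy door hangs ajar: swing it open until it stands square to the safe's front and leave it there on its own, dead still, so that the cash drawer can be pulled straight out past it. It turns almost without friction and coasts on, so move and brake it with light fingertip touches on the sprung bumper rails of its two faces - never knock it hard, let it hit its open stop or fall shut, or touch the soft fire seal along its top and free edge. Leave the other things where they are.

Things in the scene. Friction and masses are not known exactly. Their poses are not given: they have to be found in the camera images.
- safe_door (a joint): door's opening angle about its vertical hinge, rad: 0 shut, grows opening, 1.571 square to the front, hard stop at 2.0; starts at rest between 0.45 and 0.7. Nominal: mass 12 kg (9 to 15.6), inertia about the hinge 0.44 kg m2, drag 0.02 N m s/rad plus 0.0012 N m dry friction, no spring: after a push it coasts for very long. Seen from above it opens clockwise
- safe: black fire-resistant safe, fixed; body 310 wide, 200 deep, 250 mm high, a 3 mm mat on its roof. Origin: on the door's hinge axis (left end of the front as seen facing it) at table height; x points into the safe, away from its front, z up, and y along the front, so the body's front face is at x = 0, from y = -10 to -320 mm. The square door runs along -x from the origin, the shut door along -y
- door_push (a point): point on the grey bumper rail of the door's inner face (towards the safe), 220 mm from the hinge axis along the door, 210 mm above the table, x = -2 mm. Door: dark slab 290 wide, 217 high, 85 mm thick, 121 mm over both rails (too thick to grip), 15 to 305 mm from the axis, height 18 to 235 mm. Axes turn with it: x from outer to inner face, y to the hinge. Pushing along -x opens it
- door_front (a point): point on the outer face's rail, 121 mm behind door_push, same axes; pushing along +x brakes the opening door. Rails: 288 mm long, 45 mm high (189 to 234 mm), 18 mm proud, on springs: 400 N/m, 9 mm travel, hardly damped, then hard. The door bounces off a still finger with most of its speed w; off one that runs ahead at speed v it leaves at about 2v - w; a push at v throws it off at up to 2v
- door_seal (a point): upper outer corner, mid-thickness, of the door's soft dark fire seal, which must not be touched: an 8 mm strip over the whole top of the door, 102 mm wide (its upper face 243 mm above the table), and a 6 mm strip down the whole free edge, 85 mm wide (out to 311 mm from the hinge axis)
- flask: amber drinking flask, 68 mm across, 200 mm high, standing left of the safe; leave alone. Origin: centre of its underside
- tissues: yellow pack of tissues, 110 x 190 x 70 mm, right of the safe; leave alone. Origin: centre of its underside
- mug: white mug, 80 mm across, 90 mm high, on the left; leave alone. Origin: centre of its underside
- tape: roll of clear tape lying flat, 100 mm across, 45 mm high, right front; leave alone. Origin: centre of its underside
- calculator: black desk calculator, 150 x 90 x 16 mm, right front; leave alone. Origin: centre of its underside
- dish: small wooden bowl, 100 mm across, 32 mm high, on the safe's roof; leave alone. Origin: centre of its underside

How it is judged (in metres and radians):
On the way:
1. the door stands square to the safe's front, untouched and still, for 3 s (value of joint safe_door between 1.471 and 1.671 rad and velocity of joint safe_door between -0.02 and 0.02 rad/s and contact force between safe_door and anything else below 0.1 N), for 3 s.
At the end, for the whole second after the job is handed in: the door stands at 1.571 rad within 0.1 rad, turns at less than 0.02 rad/s and nothing touches it, after standing so for 3 s (all of step 1).
It fails at once if the door hits its open stop or falls shut (value of joint safe_door above 1.96 rad or value of joint safe_door below 0.1 rad).
It fails at once if the door is flung: faster than 0.9 rad/s (velocity of joint safe_door above 0.9 rad/s or velocity of joint safe_door below -0.9 rad/s).
It fails at once if the door is knocked or pressed with more than 15 N (contact force between safe_door and anything else above 15 N).
It fails at once if the soft fire seal on the door's top or free edge is touched (contact force between any of safe_door_c1, safe_door_c2 and anything else above 0.5 N).
It fails at once if another thing is moved (distance of any of flask, tissues, mug, tape, calculator, dish from where it was at the start of the episode above 0.03 m).
It also fails if it takes over 37 s, if anything falls off the work surface, if the arm or the gripper's body presses on something with over 40 N, if the wrist force passes 120 N, or if a joint passes its speed limit or range.

ROBOT

A 6-joint arm with a two-finger parallel gripper is mounted at the origin on the work surface. World frame = base frame: x ahead of the robot, y to its left, z up, the work surface at z = 0. Lengths are in mm, angles in rad, forces in N, time in s.
With the tool pointing down it reaches from about 275 to 750 mm from the base axis. Payload 10.2 kg.
Tool frame: the origin (TCP) lies midway between the tips of the shut fingers; the grasp point (between the pads) lies 19 mm behind it; z points along the fingers, y is the line along which they close (so a half turn about z gives the same grasp; the last joint's range is limited). The gripper opens to 85 mm and grips with 20 to 120 N. Pads are 22 mm wide; open, the fingers measure 114 mm over their backs; the gripper's body (76 mm by 85 mm) begins 54 mm behind the grasp point. The pads swing forward as they close: fully open they stand 13 mm farther back than shut.
Start: joints at [0.963, 0.313, 1.498, -0, 1.331, -0.223], TCP at [197.084, 486.61, 231.294] pointing down, gripper open.
Joint ranges: [-2.94, 2.94], [-0.97, 2.17], [0.19, 2.56], [-1.23, 4.37], [0.02, 3.11], [-2.88, 2.88]. Speed limits (rad/s): [2.39, 2.39, 3.01, 3.14, 3.14, 3.14].

INTERFACE

Orientations are given as a unit quaternion [w, x, y, z].
In Python, from rig import ctrl gives the robot as it stands.
- The arm moves only by the tool arm_command, never from a script. Its argument "increments" is a list of rows, each an object with "dr": the turn, a rotation vector about the tool's x, y, z in units of pi/4 rad (1.0 is pi/4 rad), a list of three; "offset": the shift along the tool's x, y, z in units of 120 mm (1.0 is 120 mm), a list of three; "hand": the opening, from -1 (shut) to 1 (fully open). A call has 1 to 8 rows; each row shifts and turns the commanded pose from where the row before left it, along the tool's axes as they then stand; what a row does not reach is not made up. A row lasts 1/10 s, in which the tool goes at most 50 mm and 8.59 degrees, less where a joint would pass 70% of its speed; a pose out of reach is approached as far as the arm can. A call with a number of a shift or a turn outside -1 to 1 is refused whole. A call with a gripper value outside its range is refused whole. The fingers move at their own pace and stop on an object; "grip_force" is the grip in N (left out, the last holds). Time passes only in rows, so rows that do not move let the fingers close. It gives the time, the measured TCP pose, the force, the opening and the grip force at its end, in the units of the state.
- ctrl.sense(): the state, without advancing time (a new reading comes with each control period).
- ctrl.capture(name): name is "side" or "top" or "wrist"; returns the picture (420x560x3 uint8, red, green, blue); there is no depth.
- ctrl.camera_info(name): a dict with "K" (3x3 intrinsics, pixels), "dist" ([k1, k2, p1, p2, k3] as OpenCV has them; the pictures are not rectified), "R" (3x3) and "t" (3): a world point X has camera coordinates R X + t. Camera axes: x right, y down, z forward; pixel columns grow to the right and rows downward; lengths in mm; the calibration is good to about 2 mm. A picture is of the moment at which its call begins: read the wrist's pose just before it. camera_info takes no time and is no camera call; for the wrist camera it gives the pose at the moment of the call.
- ctrl.finish_job(): hands the job in; it is judged then, once.
The state is a dict: "time_s": time; "joints": joint angles; "dq": joint speeds; "tau": joint torques, N m; "eef_pos": TCP position; "ee_rot": TCP orientation; "force": force on the tool from outside, world axes, zero at the start; "wrist_torque": the same for the moment, N m; "grip_width": opening from 0.0 (shut) to 1.0 (fully open); "grip_force": force on a finger pad.
Only numpy, scipy, OpenCV 4.12 (cv2) and the standard library are available. Lean on these libraries where they do the work, as an engineer would, in place of code of your own. Each camera call takes 0.05 s, during which the arm holds its last target. There are 200 camera calls.

## Working session

There is one attempt and no reset: what is moved stays moved. The work goes in short steps, Python scripts to look and compute and a tool call to move; the robot and the scene stay as the last step left them, time stands still between calls to the robot, and variables do not carry over. Pictures are saved under pics/ and viewed, at most 10 in all, crops included, and the job is handed in when it is done.

Besides the shell and the picture viewer there is one more tool, called in YAML: its name, and indented under it one key for each argument. arm_command: Moves the arm, as the interface text tells. Shifts and turns lie within -1 to 1; 1 stands for 120 mm of shift or pi/4 rad of turn. Its arguments: {"type":"object","properties":{"increments":{"type":"array"},"grip_force":{"type":"number"}},"required":["increments"]}

```bash
mkdir -p pics
python3 - <<'E'
from rig import ctrl
import cv2,numpy as np
for n in("top","side"):
    cv2.imwrite(f"pics/{n}0.png",ctrl.capture(n)[:,:,::-1])
    c=ctrl.camera_info(n);print(n,np.round(c["K"],1).tolist(),np.round(c["dist"],3),np.round(c["R"],3).tolist(),np.round(c["t"],1))
s=ctrl.sense();print(s)
E
```

```text
top [[456.2, 0.0, 276.0], [0.0, 456.2, 208.8], [0.0, 0.0, 1.0]] [-0.08  0.    0.    0.    0.  ] [[0.013, -1.0, 0.005], [-0.98, -0.014, -0.199], [0.199, -0.002, -0.98]] [ -13.2  543.1 1541.4]
side [[543.7, 0.0, 280.9], [0.0, 543.7, 212.2], [0.0, 0.0, 1.0]] [0.068 0.    0.    0.    0.   ] [[-0.993, -0.118, 0.001], [-0.058, 0.476, -0.878], [0.103, -0.872, -0.479]] [ 493.7  191.3 1729. ]
{'time_s': 0.1, 'joints': array([ 9.62582772e-01,  3.13389905e-01,  1.49834795e+00, -3.70287421e-06,
        1.33102126e+00, -2.23406317e-01]), 'dq': array([-1.82288998e-03, -4.12329663e-04, -1.26895881e-03, -4.04918868e-04,
       -4.74841032e-05,  2.56988395e-04]), 'tau': array([ 3.14005105e-03, -4.12895107e+01, -2.60140783e+01, -1.40302254e-04,
        3.04864770e-03,  1.49060975e-05]), 'eef_pos': array([196.95492695, 486.40704999, 230.79938151]), 'ee_rot': array([-2.33939961e-04,  1.91218246e-01,  9.81547371e-01, -5.34259647e-04]), 'force': array([-0.04938345,  0.24247852, -0.00180817]), 'wrist_torque': array([ 0.05510273, -0.01623123,  0.03527617]), 'grip_force': 0.0, 'grip_width': 1.0052255272183919}
```

View pics/top0.png

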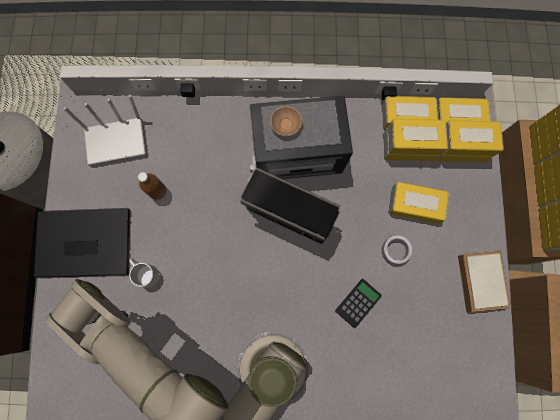

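View pics/side0.png

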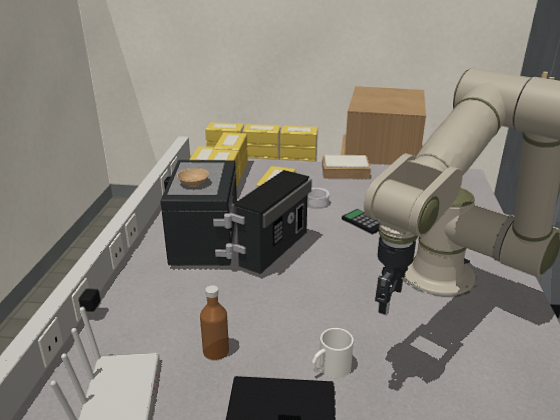

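The top view shows the safe at columns 250–350, rows 97–175, with the dark door running from about (245,185) to (335,230). The flask is at (150,185) and the mug at (141,274). I'll zoom in for corners.

Run:
```python
import cv2,numpy as np
i=cv2.imread("pics/top0.png")[90:250,235:365]
i=cv2.resize(i,None,fx=3.7,fy=3.7,interpolation=cv2.INTER_CUBIC)
i=cv2.convertScaleAbs(i,alpha=1.6,beta=25)
for k in range(0,130,10):cv2.putText(i,str(235+k),(int(k*3.7),8),0,.3,(0,255,255));cv2.line(i,(int(k*3.7),10),(int(k*3.7),16),(0,255,255))
for k in range(0,160,10):cv2.putText(i,str(90+k),(0,int(k*3.7)+4),0,.3,(0,255,255))
cv2.imwrite("pics/crop0.png",i)
```

```text
(no output)
```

View pics/crop0.png

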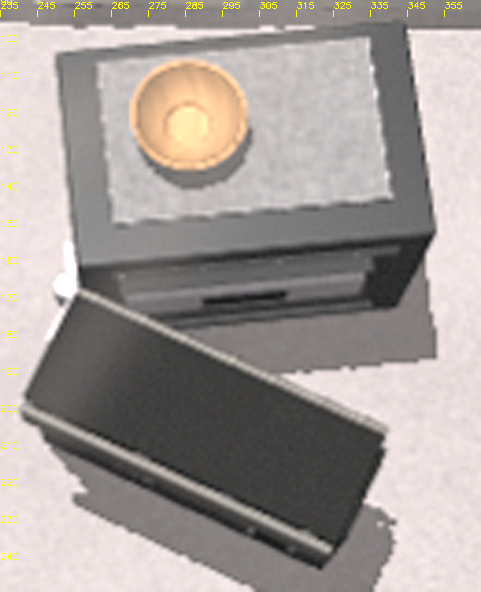

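```bash
cat > h.py <<'E'
from rig import ctrl
import cv2,numpy as np
def w(px,z,n="top",c=None):
    c=c or ctrl.camera_info(n)
    p=cv2.undistortPoints(np.array(px,float).reshape(-1,1,2),c["K"],np.array(c["dist"])).reshape(-1,2)
    d=np.c_[p,np.ones(len(p))]@c["R"]; o=-c["R"].T@c["t"]
    return o+d*((z-o[2])/d[:,2])[:,None]
E
python3 - <<'E'
from h import *
s=w([(250.4,104.9),(343.9,96.8),(352.3,152.7),(256.6,161.4)],250);print(s.round())
f=s[2]-s[3];print("front",np.linalg.norm(f),np.degrees(np.arctan2(f[1],f[0])), "depth",np.linalg.norm(s[0]-s[3]))
u=-f/np.linalg.norm(f) # safe +y
print("hinge est",s[3]+10*u, "x axis",u[1],-u[0])
for a in([(256.6,168.4),(339.1,206.2)],[(241.8,200.3),(324.7,239.2)]):
    r=w(a,234);d=r[1]-r[0];print(r.round(),np.linalg.norm(d),np.degrees(np.arctan2(d[1],d[0])))
    g=-f; print("angle",np.arccos(d@f/np.linalg.norm(d)/np.linalg.norm(f)))
print(w([(150,185)],100),w([(141,274)],45))
E
```

```text
[[ 844.   81.  250.]
 [ 878. -221.  250.]
 [ 687. -244.  250.]
 [ 654.   57.  250.]]
front 302.7581126892896 -83.67388124971222 depth 191.60919524728834
hinge est [652.88799839  67.1437936  250.        ] x axis 0.9939108288967184 0.1101874049147088
[[ 636.   57.  234.]
 [ 518. -201.  234.]] 284.57716810239424 -114.54591958530283
angle 0.5388187157579665
[[ 532.  101.  234.]
 [ 414. -156.  234.]] 282.9040688243055 -114.7253838245771
angle 0.5419509576228889
[[611.62981299 430.01203895 100.        ]] [[309.41041014 456.1117029   45.        ]]
```

arm_command:
  increments:
    - {"dr": [0,0,0],"offset": [-0.1,-0.075,-0.2],"hand": -1}
    - {"dr": [0,0,0],"offset": [-0.27,-0.2,-0.2],"hand": -1}
    - {"dr": [0,0,0],"offset": [-0.27,-0.2,-0.2],"hand": -1}
    - {"dr": [0,0,0],"offset": [-0.27,-0.2,0],"hand": -1}
    - {"dr": [0,0,0],"offset": [-0.27,-0.2,0],"hand": -1}
    - {"dr": [0,0,0],"offset": [-0.27,-0.2,0],"hand": -1}
    - {"dr": [0,0,0],"offset": [-0.27,-0.2,0],"hand": -1}
    - {"dr": [0,0,0],"offset": [-0.27,-0.2,0],"hand": -1}

```text
time_s: 0.9
eef_pos: [352.4, 231.4, 303.2]
ee_rot: [-0.0, 0.191, 0.982, -0.0]
force: [0.6, 1.3, -0.2]
grip_width: 0.002
grip_force: 0.0
```

arm_command:
  increments:
    - {"dr": [0,0,0],"offset": [-0.27,-0.2,0],"hand": -1}
    - {"dr": [0,0,0],"offset": [-0.27,-0.2,0],"hand": -1}
    - {"dr": [0,0,0],"offset": [-0.27,-0.2,0],"hand": -1}
    - {"dr": [0,0,0],"offset": [-0.27,-0.2,0],"hand": -1}
    - {"dr": [0,0,0],"offset": [-0.27,-0.2,0],"hand": -1}
    - {"dr": [0,0,0],"offset": [-0.27,-0.2,0],"hand": -1}
    - {"dr": [0,0,0],"offset": [-0.27,-0.2,0],"hand": -1}
    - {"dr": [0,0,0],"offset": [-0.27,-0.2,0],"hand": -1}

```text
time_s: 1.7
eef_pos: [520.7, -43.9, 303.0]
ee_rot: [-0.0, 0.191, 0.982, 0.0]
force: [-0.1, 0.0, 0.1]
grip_width: -0.002
grip_force: 0.0
```

arm_command:
  increments:
    - {"dr": [0,0,0],"offset": [-0.25,-0.185,0],"hand": -1}
    - {"dr": [0,0,0],"offset": [-0.25,-0.185,0],"hand": -1}
    - {"dr": [0,0,0],"offset": [-0.25,-0.185,0],"hand": -1}
    - {"dr": [0,0,0],"offset": [0,0,0.2],"hand": -1}
    - {"dr": [0,0,0],"offset": [0,0,0.3],"hand": -1}
    - {"dr": [0,0,0],"offset": [0,0,0.3],"hand": -1}
    - {"dr": [0,0,0],"offset": [0,0,0],"hand": -1}

```text
time_s: 2.4
eef_pos: [576.6, -137.1, 202.5]
ee_rot: [-0.005, 0.191, 0.982, 0.001]
force: [0.8, 0.1, -0.5]
grip_width: 0.003
grip_force: 0.0
```

Run:
```python
from h import *
cv2.imwrite("pics/top1.png",ctrl.capture("top")[:,:,::-1])
i=cv2.imread("pics/top1.png")[90:270,215:395]
i=cv2.convertScaleAbs(cv2.resize(i,None,fx=3.3,fy=3.3,interpolation=cv2.INTER_CUBIC),alpha=1.6,beta=25)
cv2.imwrite("pics/crop1.png",i);s=ctrl.sense();print(s["force"],s["eef_pos"],s["time_s"])
```

```text
[-0.23179972 -0.54832163  0.87620528] [ 577.86147497 -137.57776302  205.95633356] 2.45
```

View pics/crop1.png

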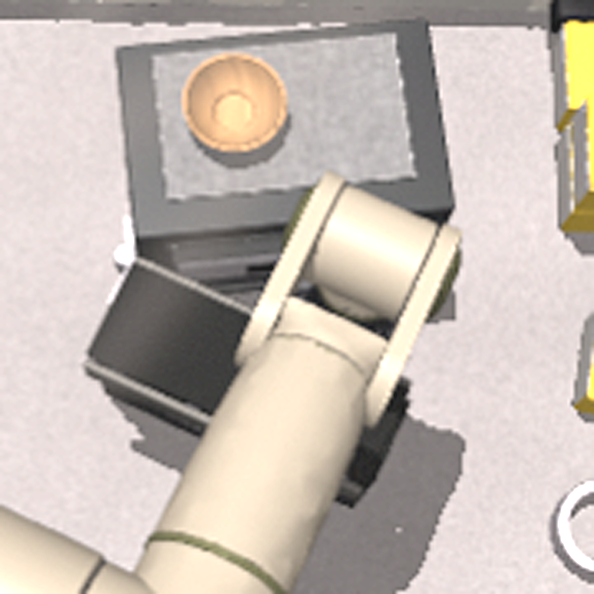

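The picture shows the door unmoved and the arm poised in the wedge between door and safe. I'll give it a gentle constant-speed push at 24 mm/s.

arm_command:
  increments:
    - {"dr": [0,0,0],"offset": [0.02,0,0],"hand": -1}
    - {"dr": [0,0,0],"offset": [0.02,0,0],"hand": -1}
    - {"dr": [0,0,0],"offset": [0.02,0,0],"hand": -1}
    - {"dr": [0,0,0],"offset": [0.02,0,0],"hand": -1}
    - {"dr": [0,0,0],"offset": [0.02,0,0],"hand": -1}
    - {"dr": [0,0,0],"offset": [0.02,0,0],"hand": -1}
    - {"dr": [0,0,0],"offset": [0.02,0,0],"hand": -1}
    - {"dr": [0,0,0],"offset": [0.02,0,0],"hand": -1}

```text
time_s: 3.25
eef_pos: [560.8, -130.6, 207.4]
ee_rot: [0.0, 0.191, 0.982, 0.0]
force: [1.3, -0.1, 0.8]
grip_width: -0.001
grip_force: 0.6
```

arm_command:
  increments:
    - {"dr": [0,0,0],"offset": [0.02,0,0],"hand": -1}
    - {"dr": [0,0,0],"offset": [0.02,0,0],"hand": -1}
    - {"dr": [0,0,0],"offset": [0.02,0,0],"hand": -1}

```text
time_s: 3.55
eef_pos: [553.8, -127.9, 207.2]
ee_rot: [-0.0, 0.191, 0.982, -0.0]
force: [-0.1, -0.1, 0.5]
grip_width: -0.003
grip_force: 0.0
```

```bash
cat >> h.py <<'E'
def rail(im,pred):
    """refine outer-rail line: bright ridge near predicted pixel line; returns world angle (deg) & opening"""
    g=cv2.cvtColor(im,cv2.COLOR_BGR2GRAY).astype(np.float32)
    (p,q)=np.array(pred,float);d=q-p;L=np.hypot(*d);n=np.array([-d[1],d[0]])/L
    s=np.arange(-5,5.01,.25);pts=[]
    for t in np.linspace(.03,.97,60):
        c=p+t*d;xy=(c+s[:,None]*n).astype(np.float32)
        v=cv2.remap(g,xy[:,:1].copy(),xy[:,1:].copy(),cv2.INTER_LINEAR).ravel()
        k=v[6:-6].argmax()+6
        e=min(v[k]-v[max(0,k-10):k].min(),v[k]-v[k:k+11].min())
        if 15<e<120 and v[k]<190: pts.append(xy[k])
    pts=np.array(pts)
    if len(pts)<6: return None,len(pts),0
    vx,vy,x0,y0=cv2.fitLine(pts,cv2.DIST_HUBER,0,.01,.01).ravel()
    a=np.array([x0,y0])+np.outer([-20,20],[vx,vy])*np.sign(vx*d[0]+vy*d[1])
    r=w(a,234);e=r[1]-r[0];ang=np.degrees(np.arctan2(e[1],e[0]))
    return r[0].round(1),len(pts),np.radians((-83.7-ang)%360)
E
python3 - <<'E'
from h import *
cv2.imwrite("pics/top2.png",ctrl.capture("top")[:,:,::-1])
P=[(241.8,200.3),(324.7,239.2)]
for n in(0,1):print(rail(cv2.imread(f"pics/top{n}.png"),P))
i=cv2.imread("pics/top2.png")
i=np.hstack([cv2.convertScaleAbs(cv2.resize(cv2.imread(f"pics/top{k}.png")[150:260,225:305],None,fx=4.5,fy=4.5,interpolation=cv2.INTER_CUBIC),alpha=1.6,beta=25) for k in(1,2)])
cv2.imwrite("pics/crop2.png",i)
E
```

```text
(array([482.3,  -9.4, 234. ]), 58, np.float64(0.53902857591267))
(array([529.4,  93.5, 234. ]), 27, np.float64(0.540393013618766))
```

View pics/crop2.png

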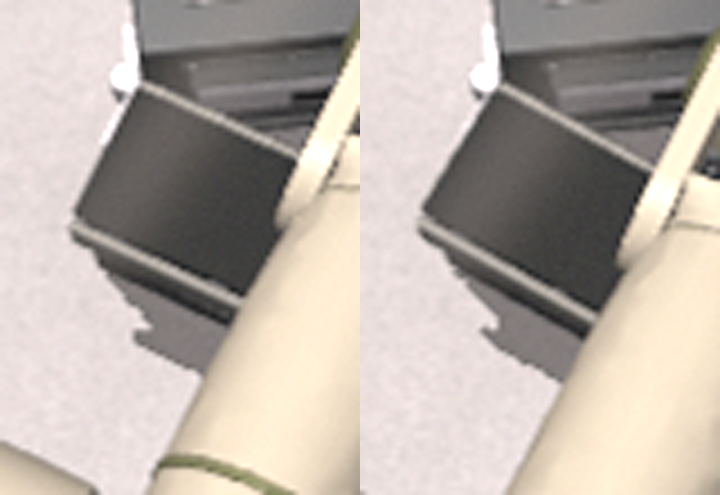

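The left crop shows the door before the push and the right one after. The outer rail now runs from (238,199) to (278,221), so the door has started to turn.

Run:
```python
from h import *
print(rail(cv2.imread("pics/top2.png"),[(238.3,199.3),(278.3,221)]),ctrl.sense()["time_s"],ctrl.sense()["force"])
```

```text
(array([527.1,  95.1, 234. ]), 51, np.float64(0.6148044346444334)) 3.6 [ 0.11143541 -0.34099315 -0.78108783]
```

arm_command:
  increments:
    - {"dr": [0,0,0],"offset": [0.02,0,0],"hand": -1}
    - {"dr": [0,0,0],"offset": [0.015,0,0],"hand": -1}
    - {"dr": [0,0,0],"offset": [0,0,-0.2],"hand": -1}
    - {"dr": [0,0,0],"offset": [0,0,-0.3],"hand": -1}
    - {"dr": [0,0,0],"offset": [0,0,-0.3],"hand": -1}
    - {"dr": [0,0,0],"offset": [0.225,0.2,0],"hand": -1}
    - {"dr": [0,0,0],"offset": [0.225,0.2,0],"hand": -1}
    - {"dr": [0,0,0],"offset": [0.225,0.2,0],"hand": -1}

```text
time_s: 4.4
eef_pos: [501.3, -28.3, 303.3]
ee_rot: [0.0, 0.192, 0.981, 0.0]
force: [0.6, -0.2, 0.2]
grip_width: -0.001
grip_force: 0.0
```

arm_command:
  increments:
    - {"dr": [0,0,0],"offset": [0.225,0.2,0],"hand": -1}
    - {"dr": [0,0,0],"offset": [0.225,0.2,0],"hand": -1}
    - {"dr": [0,0,0],"offset": [0.225,0.2,0],"hand": -1}
    - {"dr": [0,0,0],"offset": [0.225,0.2,0],"hand": -1}
    - {"dr": [0,0,0],"offset": [0.225,0.2,0],"hand": -1}
    - {"dr": [0,0,0],"offset": [0.225,0.2,0],"hand": -1}
    - {"dr": [0,0,0],"offset": [0.225,0.2,0],"hand": -1}

```text
time_s: 5.1
eef_pos: [389.1, 198.6, 303.4]
ee_rot: [0.0, 0.191, 0.982, 0.0]
force: [0.1, -1.0, 1.0]
grip_width: 0.002
grip_force: 0.0
```

Run:
```python
from h import *
s=ctrl.sense();print(s["time_s"],s["eef_pos"],s["force"])
cv2.imwrite("pics/top3.png",ctrl.capture("top")[:,:,::-1])
i=cv2.imread("pics/top3.png")[140:300,180:340]
cv2.imwrite("pics/crop3.png",cv2.convertScaleAbs(cv2.resize(i,None,fx=3.7,fy=3.7,interpolation=cv2.INTER_CUBIC),alpha=1.6,beta=25))
```

```text
5.1 [389.08331884 198.55973557 303.41719637] [ 0.0955873  -0.96335139  1.02273246]
```

View pics/crop3.png

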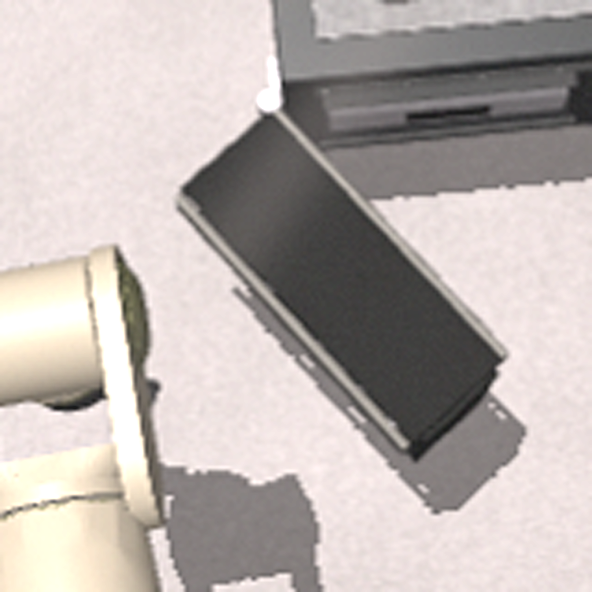

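The outer rail now runs from (229,195) to (290,260), and the arm is clear to the left of it. Next I'll descend and track the door.

```bash
cat >> h.py <<'E'
H=np.array([646,71.])
def pred(th):
    a=np.radians(-83.7)-th;u=np.array([np.cos(a),np.sin(a)]);no=np.array([u[1],-u[0]])
    c=ctrl.camera_info("top")
    X=np.array([[*(H+r*u+122*no),234.] for r in(16,304)])
    return cv2.projectPoints(X,cv2.Rodrigues(np.array(c["R"]))[0],np.array(c["t"]),np.array(c["K"]),np.array(c["dist"]))[0].reshape(-1,2)
def track(im,th):
    for _ in range(3):
        r=rail(im,pred(th))
        if r[0] is None: return r
        th=r[2]
    return r,th
E
python3 - <<'E'
from h import *
for n,t in((0,.54),(2,.61),(3,.9)):
    im=cv2.imread(f"pics/top{n}.png");print(pred(t).round(1).tolist(),track(im,t))
print(rail(im,[(228.6,194.6),(290.3,260.3)]))
E
```

```text
[[239.8, 201.5], [324.3, 241.0]] ((array([492. ,  12.2, 234. ]), 56, np.float64(0.539920187302948)), np.float64(0.539920187302948))
[[237.2, 200.5], [318.7, 245.9]] ((array([523.5,  88.5, 234. ]), 23, np.float64(0.6153674241759762)), np.float64(0.6153674241759762))
[[227.5, 194.9], [292.1, 261.6]] ((array([464.3,  61. , 234. ]), 43, np.float64(0.924766741887402)), np.float64(0.924766741887402))
(array([473.6,  69.2, 234. ]), 43, np.float64(0.9326503249900332))
```

arm_command:
  increments:
    - {"dr": [0,0,0],"offset": [0,0,0.2],"hand": -1}
    - {"dr": [0,0,0],"offset": [0,0,0.3],"hand": -1}
    - {"dr": [0,0,0],"offset": [0,0,0.3],"hand": -1}

```text
time_s: 5.45
eef_pos: [389.9, 197.5, 206.4]
ee_rot: [0.001, 0.191, 0.982, 0.0]
force: [0.7, 0.2, -0.0]
grip_width: 0.002
grip_force: 0.0
```

Run:
```python
from h import *
s=ctrl.sense();print(s["time_s"],s["eef_pos"],s["force"])
cv2.imwrite("pics/top4.png",ctrl.capture("top")[:,:,::-1])
im=cv2.imread("pics/top4.png")
for t in(.95,1.,1.05):print(track(im,t))
```

```text
5.45 [389.9097218  197.54360755 206.42893355] [ 0.74485643  0.15080042 -0.04609249]
(None, 0, 0)
(None, 0, 0)
(None, 0, 0)
```

```bash
cat >> h.py <<'E'
def edges(im,th):
    g=cv2.GaussianBlur(cv2.cvtColor(im,cv2.COLOR_BGR2GRAY),(0,0),.6).astype(np.float32)
    c=ctrl.camera_info("top")
    for _ in range(3):
        a=np.radians(-83.7)-th;u=np.array([np.cos(a),np.sin(a)]);no=np.array([u[1],-u[0]]);out=[]
        for sg in(1,-1):
            pts=[]
            for r in np.linspace(35,285,60):
                k=np.arange(20,85,.5)
                X=np.c_[H+r*u+(62.5+sg*k)[:,None]*no,np.full(len(k),243.)]
                p=cv2.projectPoints(X,cv2.Rodrigues(np.array(c["R"]))[0],np.array(c["t"]),np.array(c["K"]),np.array(c["dist"]))[0].reshape(-1,2).astype(np.float32)
                v=cv2.remap(g,p[:,:1].copy(),p[:,1:].copy(),cv2.INTER_LINEAR).ravel()
                j=np.argmax(v>v[:8].min()+25)
                if j>0 and v[0]<75: pts.append(X[j,:2])
            pts=np.array(pts)
            if len(pts)<15: continue
            vx,vy,x0,y0=cv2.fitLine(pts.astype(np.float32),cv2.DIST_HUBER,0,.5,.01).ravel()
            res=np.abs((pts-[x0,y0])@[-vy,vx]);pts=pts[res<2]
            if len(pts)<15: continue
            vx,vy,x0,y0=cv2.fitLine(pts.astype(np.float32),cv2.DIST_L2,0,.5,.01).ravel()
            f=np.sign(vx*u[0]+vy*u[1]);out.append((len(pts),round((np.radians(-83.7)-np.arctan2(f*vy,f*vx))%(2*np.pi),4),round(float((np.array([x0,y0])-H)@no),1)))
        if not out: return None
        th=sum(o[0]*o[1] for o in out)/sum(o[0] for o in out)
    return round(th,4),out
E
python3 - <<'E'
from h import *
for n,t in((0,.54),(2,.61),(3,.93),(4,1.01)):
    print(edges(cv2.imread(f"pics/top{n}.png"),t))
E
```

```text
(np.float64(0.5382), [(60, np.float64(0.5355), 112.9), (60, np.float64(0.541), 9.7)])
(np.float64(0.616), [(29, np.float64(0.605), 113.0), (25, np.float64(0.6288), 9.5)])
(np.float64(0.9271), [(59, np.float64(0.9227), 113.5), (60, np.float64(0.9315), 10.7)])
(np.float64(0.9941), [(58, np.float64(0.9901), 113.5), (60, np.float64(0.9979), 10.8)])
```

arm_command:
  increments:
    - {"dr": [0,0,0],"offset": [-0.036,-0.068,0],"hand": -1}
    - {"dr": [0,0,0],"offset": [-0.036,-0.068,0],"hand": -1}
    - {"dr": [0,0,0],"offset": [-0.036,-0.068,0],"hand": -1}
    - {"dr": [0,0,0],"offset": [-0.036,-0.068,0],"hand": -1}
    - {"dr": [0,0,0],"offset": [0,0,0],"hand": -1}
    - {"dr": [0,0,0],"offset": [0,0,0],"hand": -1}
    - {"dr": [0,0,0],"offset": [0,0,0],"hand": -1}

```text
time_s: 6.2
eef_pos: [393.9, 160.8, 207.5]
ee_rot: [0.0, 0.191, 0.982, 0.0]
force: [-0.1, -0.4, 0.2]
grip_width: 0.001
grip_force: 0.0
```

```bash
cat > m.py <<'E'
from h import *
import sys
s=ctrl.sense();im=ctrl.capture("top")[:,:,::-1].copy();cv2.imwrite("pics/t%.2f.png"%s["time_s"],im)
print(s["time_s"],s["eef_pos"].round(1),s["force"].round(1),edges(im,float(sys.argv[1])))
E
python3 m.py 1.13
```

```text
6.2 [393.9 160.8 207.5] [-0.1 -0.4  0.2] (np.float64(1.1317), [(59, np.float64(1.1298), 113.0), (60, np.float64(1.1336), 10.8)])
```

arm_command:
  increments:
    - {"dr": [0,0,0],"offset": [0,0,0],"hand": -1}
    - {"dr": [0,0,0],"offset": [0,0,0],"hand": -1}
    - {"dr": [0,0,0],"offset": [0,0,0],"hand": -1}
    - {"dr": [0,0,0],"offset": [0,0,0],"hand": -1}
    - {"dr": [0,0,0],"offset": [0,0,0],"hand": -1}

```text
time_s: 6.75
eef_pos: [393.8, 160.7, 207.3]
ee_rot: [0.0, 0.191, 0.982, -0.0]
force: [-0.1, 1.3, 0.3]
grip_width: -0.001
grip_force: 0.0
```

```bash
python3 m.py 1.23
```

```text
6.75 [393.8 160.7 207.3] [-0.1  1.3  0.3] (np.float64(1.2293), [(38, np.float64(1.2309), 113.0), (60, np.float64(1.2283), 10.6)])
```

arm_command:
  increments:
    - {"dr": [0,0,0],"offset": [0,0,0],"hand": -1}
    - {"dr": [0,0,0],"offset": [0,0,0],"hand": -1}
    - {"dr": [0,0,0],"offset": [0,0,0],"hand": -1}
    - {"dr": [0,0,0],"offset": [0,0,0],"hand": -1}
    - {"dr": [0,0,0],"offset": [0,0,0],"hand": -1}
    - {"dr": [0,0,0],"offset": [0,0,0],"hand": -1}
    - {"dr": [0,0,0],"offset": [0,0,0],"hand": -1}
    - {"dr": [0,0,0],"offset": [0,0,0],"hand": -1}

```text
time_s: 7.6
eef_pos: [393.8, 160.7, 207.3]
ee_rot: [-0.0, 0.191, 0.982, -0.0]
force: [0.2, 0.5, -0.4]
grip_width: -0.001
grip_force: 0.0
```

```bash
python3 m.py 1.38
```

```text
7.6 [393.8 160.7 207.3] [ 0.2  0.5 -0.4] (np.float64(1.3712), [(35, np.float64(1.3781), 114.1), (60, np.float64(1.3671), 10.4)])
```

arm_command:
  increments:
    - {"dr": [0,0,0],"offset": [0,0,0],"hand": -1}
    - {"dr": [0,0,0],"offset": [0,0,0],"hand": -1}
    - {"dr": [0,0,0],"offset": [0.0068,0.0127,0],"hand": -1}
    - {"dr": [0,0,0],"offset": [0.0068,0.0127,0],"hand": -1}
    - {"dr": [0,0,0],"offset": [0.0068,0.0127,0],"hand": -1}
    - {"dr": [0,0,0],"offset": [0.0068,0.0127,0],"hand": -1}
    - {"dr": [0,0,0],"offset": [0.0068,0.0127,0],"hand": -1}
    - {"dr": [0,0,0],"offset": [0.0068,0.0127,0],"hand": -1}

```text
time_s: 8.45
eef_pos: [392.7, 171.2, 207.3]
ee_rot: [-0.0, 0.191, 0.982, 0.0]
force: [-0.5, -0.2, -0.0]
grip_width: 0.002
grip_force: 0.0
```

arm_command:
  increments:
    - {"dr": [0,0,0],"offset": [0.0068,0.0127,0],"hand": -1}
    - {"dr": [0,0,0],"offset": [0.0068,0.0127,0],"hand": -1}
    - {"dr": [0,0,0],"offset": [0.0068,0.0127,0],"hand": -1}
    - {"dr": [0,0,0],"offset": [0.0068,0.0127,0],"hand": -1}
    - {"dr": [0,0,0],"offset": [0.0068,0.0127,0],"hand": -1}
    - {"dr": [0,0,0],"offset": [0.0068,0.0127,0],"hand": -1}
    - {"dr": [0,0,0],"offset": [0.0068,0.0127,0],"hand": -1}
    - {"dr": [0,0,0],"offset": [0.0068,0.0127,0],"hand": -1}

```text
time_s: 9.25
eef_pos: [391.2, 184.9, 207.3]
ee_rot: [-0.0, 0.191, 0.982, -0.0]
force: [0.2, 0.4, -0.1]
grip_width: -0.001
grip_force: 0.0
```

```bash
python3 m.py 1.56
```

```text
9.25 [391.2 184.9 207.3] [ 0.2  0.4 -0.1] (np.float64(1.5358), [(37, np.float64(1.4873), 111.4), (58, np.float64(1.5667), 16.7)])
```

arm_command:
  increments:
    - {"dr": [0,0,0],"offset": [0.007,0.013,0],"hand": -1}
    - {"dr": [0,0,0],"offset": [0.02,0.04,0],"hand": -1}
    - {"dr": [0,0,0],"offset": [0.05,0.09,0],"hand": -1}
    - {"dr": [0,0,0],"offset": [0.05,0.09,0],"hand": -1}

```text
time_s: 9.7
eef_pos: [387.5, 217.4, 207.3]
ee_rot: [0.0, 0.191, 0.982, 0.0]
force: [-1.4, -0.3, 0.8]
grip_width: 0.001
grip_force: 0.0
```

```bash
python3 m.py 1.56
python3 - <<'E'
from h import *
import glob
f=sorted(glob.glob("pics/t9.*.png"))
i=np.hstack([cv2.resize(cv2.imread(k)[150:290,190:290],None,fx=4,fy=4,interpolation=cv2.INTER_CUBIC) for k in f[-2:]])
cv2.imwrite("pics/crop4.png",cv2.convertScaleAbs(i,alpha=1.6,beta=25))
E
```

```text
9.7 [387.5 217.4 207.3] [-1.4 -0.3  0.8] (np.float64(1.5706), [(58, np.float64(1.5753), 114.1), (58, np.float64(1.5659), 11.3)])
```

View pics/crop4.png

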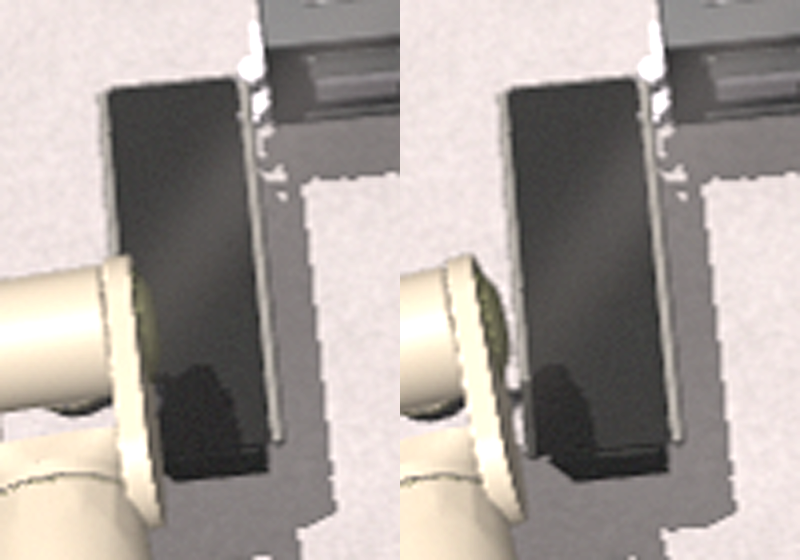

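In both crops the door stands square, and its inner edge hasn't moved between them. The finger is clear. I'll back off and wait.

arm_command:
  increments:
    - {"dr": [0,0,0],"offset": [0.08,0.15,0],"hand": -1}
    - {"dr": [0,0,0],"offset": [0.08,0.15,0],"hand": -1}
    - {"dr": [0,0,0],"offset": [0,0,0],"hand": -1}
    - {"dr": [0,0,0],"offset": [0,0,0],"hand": -1}
    - {"dr": [0,0,0],"offset": [0,0,0],"hand": -1}
    - {"dr": [0,0,0],"offset": [0,0,0],"hand": -1}
    - {"dr": [0,0,0],"offset": [0,0,0],"hand": -1}
    - {"dr": [0,0,0],"offset": [0,0,0],"hand": -1}

```text
time_s: 10.55
eef_pos: [383.4, 256.7, 207.3]
ee_rot: [0.0, 0.191, 0.981, 0.0]
force: [-0.2, 0.1, 0.4]
grip_width: -0.0
grip_force: 0.0
```

```bash
python3 m.py 1.57
```

```text
10.55 [383.4 256.7 207.3] [-0.2  0.1  0.4] (np.float64(1.5664), [(52, np.float64(1.5675), 114.5), (59, np.float64(1.5655), 12.1)])
```

arm_command:
  increments:
    - {"dr": [0,0,0],"offset": [0,0,0],"hand": -1}
    - {"dr": [0,0,0],"offset": [0,0,0],"hand": -1}
    - {"dr": [0,0,0],"offset": [0,0,0],"hand": -1}
    - {"dr": [0,0,0],"offset": [0,0,0],"hand": -1}
    - {"dr": [0,0,0],"offset": [0,0,0],"hand": -1}
    - {"dr": [0,0,0],"offset": [0,0,0],"hand": -1}
    - {"dr": [0,0,0],"offset": [0,0,0],"hand": -1}
    - {"dr": [0,0,0],"offset": [0,0,0],"hand": -1}

```text
time_s: 11.4
eef_pos: [383.3, 257.0, 207.3]
ee_rot: [0.0, 0.191, 0.982, 0.0]
force: [0.3, -1.6, 0.2]
grip_width: 0.001
grip_force: 0.0
```

arm_command:
  increments:
    - {"dr": [0,0,0],"offset": [0,0,0],"hand": -1}
    - {"dr": [0,0,0],"offset": [0,0,0],"hand": -1}
    - {"dr": [0,0,0],"offset": [0,0,0],"hand": -1}
    - {"dr": [0,0,0],"offset": [0,0,0],"hand": -1}
    - {"dr": [0,0,0],"offset": [0,0,0],"hand": -1}
    - {"dr": [0,0,0],"offset": [0,0,0],"hand": -1}
    - {"dr": [0,0,0],"offset": [0,0,0],"hand": -1}
    - {"dr": [0,0,0],"offset": [0,0,0],"hand": -1}

```text
time_s: 12.2
eef_pos: [383.3, 257.0, 207.3]
ee_rot: [-0.0, 0.191, 0.982, -0.0]
force: [0.2, -0.6, 0.1]
grip_width: 0.003
grip_force: 0.0
```

```bash
python3 m.py 1.57
```

```text
12.2 [383.3 257.  207.3] [ 0.2 -0.6  0.1] (np.float64(1.5663), [(52, np.float64(1.5673), 114.4), (59, np.float64(1.5655), 12.0)])
```

Dead still at 1.566 rad. I'll wait another 1.6 s for margin on the 3 s requirement, then hand in.

arm_command:
  increments:
    - {"dr": [0,0,0],"offset": [0,0,0],"hand": -1}
    - {"dr": [0,0,0],"offset": [0,0,0],"hand": -1}
    - {"dr": [0,0,0],"offset": [0,0,0],"hand": -1}
    - {"dr": [0,0,0],"offset": [0,0,0],"hand": -1}
    - {"dr": [0,0,0],"offset": [0,0,0],"hand": -1}
    - {"dr": [0,0,0],"offset": [0,0,0],"hand": -1}
    - {"dr": [0,0,0],"offset": [0,0,0],"hand": -1}
    - {"dr": [0,0,0],"offset": [0,0,0],"hand": -1}

```text
time_s: 13.05
eef_pos: [383.3, 256.9, 207.3]
ee_rot: [0.0, 0.191, 0.982, -0.0]
force: [-1.2, -0.1, 0.0]
grip_width: -0.001
grip_force: 0.0
```

arm_command:
  increments:
    - {"dr": [0,0,0],"offset": [0,0,0],"hand": -1}
    - {"dr": [0,0,0],"offset": [0,0,0],"hand": -1}
    - {"dr": [0,0,0],"offset": [0,0,0],"hand": -1}
    - {"dr": [0,0,0],"offset": [0,0,0],"hand": -1}
    - {"dr": [0,0,0],"offset": [0,0,0],"hand": -1}
    - {"dr": [0,0,0],"offset": [0,0,0],"hand": -1}
    - {"dr": [0,0,0],"offset": [0,0,0],"hand": -1}
    - {"dr": [0,0,0],"offset": [0,0,0],"hand": -1}

```text
time_s: 13.85
eef_pos: [383.3, 257.0, 207.3]
ee_rot: [0.0, 0.191, 0.982, 0.0]
force: [0.1, -0.5, 0.4]
grip_width: 0.004
grip_force: 0.0
```

```bash
python3 m.py 1.57; python3 -c "
from rig import ctrl;print(ctrl.finish_job())"
```

```text
13.85 [383.3 257.  207.3] [ 0.1 -0.5  0.4] (np.float64(1.5672), [(52, np.float64(1.568), 114.4), (58, np.float64(1.5664), 11.9)])
the job is handed in; nothing more can be done
None
```

The safe door stands untouched and still at about 1.567 rad, measured from the top camera (target 1.571), and the job was handed in at about 13.9 s; no verdict came back.

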